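Cover the polishing-head pot, then hold the grinding hood open

ROBOT

A 7-joint arm with a two-finger parallel gripper is mounted at the origin on the work surface. World frame = base frame: x ahead of the robot, y to its left, z up, the work surface at z = 0. Lengths are in mm, angles in degrees, forces in N, time in s.
With the tool pointing down it reaches from about 400 to 850 mm from the base axis. Payload 10.4 kg.
Tool frame: the origin (TCP) lies between the finger pads; the fingertips stand 22 mm ahead of it and the grasp point (between the pads) lies 3 mm ahead of it; z points along the fingers, y is the line along which they close (so a half turn about z gives the same grasp; the last joint's range is limited). The gripper opens to 87 mm and grips with 3 to 60 N. Pads are 19 mm wide; open, the fingers measure 117 mm over their backs; the gripper's body (75 mm by 190 mm) begins 51 mm behind the grasp point.
Start: joints at [64.194, 19.034, -3.707, 83.658, 1.238, 77.344, -5.071], TCP at [259.316, -568.687, 244.576] pointing down, gripper open.
Joint ranges: [-148.97, 148.97], [-28.65, 121.19], [-84.17, 76.75], [9.2, 138.47], [-72.65, 252.65], [3.7, 117.97], [-149.18, 149.18]. Speed limits (degrees/s): [127.2, 127.2, 159.86, 159.86, 180, 180, 180].

INTERFACE

Orientations are given as [roll, pitch, yaw] about the fixed x, y, z axes, in that order (R = Rz(yaw) Ry(pitch) Rx(roll)).
In Python, from bench import arm gives the robot as it stands. The module is installed in compiled form; this text tells all that it offers.
- The arm moves only by the shell command python3 -m pendant 'ROWS' [OPENING]. ROWS is JSON, a list of rows, each a list of 4 numbers: the shift along the tool's x, y, z in m, then the turn about the tool's z in rad. A call has 1 to 12 rows; each row is the pose to reach, as a shift and turn from the pose commanded when the call began, along the tool's axes at that moment; what a row does not reach only later rows make up. A row lasts 1/10 s, in which the tool goes at most 50 mm and 8.59 degrees, less where a joint would pass 70% of its speed; a pose out of reach is approached as far as the arm can. A call with a gripper value outside its range is refused whole. OPENING is the opening in per cent of the stroke, from 0 (shut) to 100 (fully open), set as the call begins (- or left out, the last holds). The fingers move at their own pace and stop on an object; the grip force is fixed at half the most. Time passes only in rows, so rows that repeat a pose let the fingers close. It gives the time, the measured TCP pose, the force, the opening and the grip force at its end, in the units of the state.
- arm.sense(): the state, without advancing time (a new reading comes with each control period).
- arm.camera(name): name is "side" or "top" or "wrist"; returns a dict with "image" (400x640x3 uint8, blue, green, red), "z_map" (400x640 float32, mm along the optical axis (not along the pixel's ray), 0 where there is no reading), "fx", "fy", "cx", "cy" (pixels), "dist" ([k1, k2, p1, p2, k3] as OpenCV has them; the pictures are not rectified), "R" (3x3) and "t" (3): a world point X has camera coordinates R X + t; the wrist camera has in their place "T_tool_cam" (4x4, takes a point from camera to tool coordinates, whose origin is the TCP and whose axes are the flange's). Camera axes: x right, y down, z forward; pixel columns grow to the right and rows downward; lengths in mm; the calibration is good to about 2 mm. A picture is of the moment at which its call begins: read the wrist's pose just before it.
- arm.sign_off(): hands the job in; it is judged then, once.
The state is a dict: "t": time; "q": joint angles; "joint_vel": joint speeds; "effort": joint torques, N m; "eef_pos": TCP position; "orientation": TCP orientation; "contact_force": force on the tool from outside, world axes, zero at the start; "torque": the same for the moment, N m; "grip_width": opening from 0.0 (shut) to 1.0 (fully open); "finger_force": force on a finger pad.
Only numpy, scipy, OpenCV 4.12 (cv2) and the standard library are available. Lean on these libraries where they do the work, as an engineer would, in place of code of your own. Each camera call takes 0.05 s, during which the arm holds its last target. There are 200 camera calls.

TASK

Raising the splash hood of the pink grinding tub sheds grit, so while it is still shut set the wooden cover on the blue pot of polishing heads, seated level in its rim, and let go of it. Then lift the hood by its white bar to about 50 degrees open (within 7 degrees) and keep holding it still there: the hood falls shut by itself, so finish while holding it. Leave the green stone blank, the handpiece and the burr stand where they are.

Things in the scene. Friction and masses are not known exactly. Their poses are not given: they have to be found in the camera images.
- tub: Pink open rectangular grinding tub, 240 (its x) x 260 (its y) mm, 118 mm high, fixed to the table, with a blue motor box (180 x 120 mm, 115 mm high, with a bone-coloured saddle up to 147 mm) against its +y side, centred 205 mm from the tub's centre. Origin: centre of the tub's underside. x points from the front (bar side) to the hinge side, y to the motor box, z up. Its position and its yaw (within 0.3 rad of the world's axes) vary.
- hood (a joint): Opening angle of the splash hood in rad: 0 shut (lying level on the tub), growing as its front edge rises, stop at 1.4 (50 degrees = 0.873). No spring and no catch: its own weight (about 0.4 kg, varies) makes it fall shut from any angle. The hood is a flat blue frame with a clear window, 245 mm from hinge to front edge, 264 mm wide, 8 mm thick; its underside lies 120 mm above the table when shut.
- hood_hinge (a point): Middle of the hood's hinge axis, which is level and parallel to the tub's y axis, at the tub's far edge: 120 mm from the tub's centre along +x of the tub, 120 mm above the table. Fixed.
- hood_bar (a point): Middle of the hood's handle: a white round bar 12 mm thick, 120 mm long, parallel to the hinge axis, standing on two posts at its ends near the hood's front edge. It moves with the hood: its axis is 40 mm above the hood's top face, 215 mm from the hinge axis along the hood and 48 mm off the hinge axis across it (168 mm above the table when shut, about 315 mm at 50 degrees). It can be pinched across from above, and is round, so the hood can turn in the fingers.
- pot: Blue ceramic pot, loose, 70 mm high, 90 mm outside and 82 mm inside diameter at the rim, about 0.35 kg, open at the top, with polishing heads standing inside up to 51 mm. Origin: centre of its underside, z up.
- cover: Loose round wooden cover of the pot, about 90 g: a disc 100 mm in diameter and 6 mm thick; under it a plug 72 mm in diameter and 6 mm deep that goes into the pot's mouth; on top in the middle an upright round knob 24 mm in diameter and 30 mm high. Origin: centre of the plug's underside, z up; the disc's underside is at 6 mm, its top at 12 mm, the knob's top at 42 mm. It starts on the table, plug down. Seated, its origin is 64 mm above the pot's origin.
- jade: Green stone blank, loose, 75 x 50 x 20 mm, lying flat; to be left alone. Origin: centre of its underside. The pot, the cover and this stone swap places from start to start.
- handpiece: Teal carving handpiece, loose, lying on a flat black rubber foot, 145 mm long (its x), 24 mm thick, 26 mm high; to be left alone. Origin: under its body, on the table.
- burrs: Small wooden burr stand, loose, 70 x 45 x 28 mm, with thin burrs up to 54 mm; to be left alone. Origin: centre of its underside.
There are look-alikes about, which are no part of the job. Of the things that look like the cover, take the one that is farthest to the robot's right at the start. Several things look just like the pot: the one meant starts nearest to the robot's base.

How it is judged (in metres and radians):
On the way, in this order (a step that is already met when the one before it is completed fails the run):
1. with the hood still shut, the cover sits level in the pot's rim, released (horizontal distance between cover and pot below 0.008 m and z of cover in the frame of pot between 0.061 and 0.0665 m and angle between each of cover, pot's own z axis and vertical below 0.06 rad and height (world z) of pot below 0.005 m and contact force between cover and the fingers below 0.1 N and value of joint hood below 0.08 rad and linear speed of cover below 0.02 m/s), for 0.3 s.
2. the robot holds the hood 43 to 57 degrees open (value of joint hood between 0.750492 and 0.994838 rad and (contact force between hood and the fingers above 0.4 N or contact force between hood and the arm above 0.4 N)), for 0.3 s.
At the end, for the whole second after the job is handed in: The robot still holds the hood (0.4 N or more), unpropped, 43 to 57 degrees open, under 0.05 rad/s; the cover, untouched, sits level on the pot standing on the table (centres within 8 mm, origin 61 to 66.5 mm above the pot's, tilts under 0.06 rad) (all of step 2 and horizontal distance between cover and pot below 0.008 m and z of cover in the frame of pot between 0.061 and 0.0665 m and angle between each of cover, pot's own z axis and vertical below 0.06 rad and height (world z) of pot below 0.005 m and contact force between cover and the fingers below 0.1 N and velocity of joint hood between -0.05 and 0.05 rad/s and contact force between hood and pot below 0.1 N and contact force between hood and cover below 0.1 N and contact force between hood and jade below 0.1 N and contact force between hood and handpiece below 0.1 N and contact force between hood and burrs below 0.1 N); the arm keeps its last pose, push and grip.
It fails at once if the green stone blank is moved more than 30 mm (distance of jade from where it was at the start of the episode above 0.03 m).
It fails at once if the teal handpiece is moved more than 30 mm (distance of handpiece from where it was at the start of the episode above 0.03 m).
It fails at once if the burr stand is moved more than 30 mm (distance of burrs from where it was at the start of the episode above 0.03 m).
It also fails if it takes over 61 s, if anything falls off the work surface, if the arm or the gripper's body presses on something with over 40 N, if the wrist force passes 120 N, or if a joint passes its speed limit or range.

## Working session

There is one attempt and no reset: what is moved stays moved. The work goes in short steps, Python scripts to look and compute and a shell command to move; the robot and the scene stay as the last step left them, time stands still between calls to the robot, and variables do not carry over. Pictures are saved under pics/ and viewed, at most 10 in all, crops included, and the job is handed in when it is done.

```bash
mkdir -p pics
python3 - <<'E'
from bench import arm
import cv2,pickle
s=arm.sense();print(s)
for n in("top","side"):
    c=arm.camera(n);pickle.dump(c,open(n+'.pkl','wb'));cv2.imwrite(f'pics/{n}0.png',c['image'])
    print(n,c['fx'],c['cx'],c['cy'],c['dist'],c['R'],c['t'])
E
```

```text
{'t': 0.0, 'q': array([64.19514478, 19.07375727, -3.70736167, 83.70636491,  1.23644039,
       77.34333954, -5.06952124]), 'joint_vel': array([ 0.08962195, -0.08357861,  0.1137584 , -0.07646624,  0.08589501,
        0.02768638, -0.04503275]), 'effort': array([-9.06305081e-05, -6.23254037e+01,  2.46494956e-02, -3.89892089e+01,
       -6.12396165e-02,  3.97563726e-02,  1.88801864e-04]), 'eef_pos': array([ 259.13686845, -568.34974601,  243.7315011 ]), 'orientation': array([-1.79916376e+02,  2.63911190e-03,  2.45123974e+01]), 'contact_force': array([ 0.3930038 , -0.06632888,  0.13401478]), 'torque': array([-0.04433892, -0.04869474, -0.01571228]), 'finger_force': 0.0, 'grip_width': 0.9965860588796474}
top 505.4213456210967 320.39136410720806 204.7181134843262 [-0.04822557  0.          0.          0.          0.        ] [[-0.01140098 -0.99988851  0.00964298]
 [-0.99465413  0.01035044 -0.10274255]
 [ 0.10263129 -0.01076279 -0.99466124]] [-101.10051432  574.53963225 1279.93893393]
side 493.034582756919 321.82615158468457 205.06868504219815 [-0.15437574  0.          0.          0.          0.        ] [[-0.78075969 -0.62465889 -0.0146825 ]
 [-0.41283191  0.53335156 -0.73831289]
 [ 0.46902465 -0.57038354 -0.67429852]] [385.51086868 383.46557289 970.07952358]
```

View pics/top0.png

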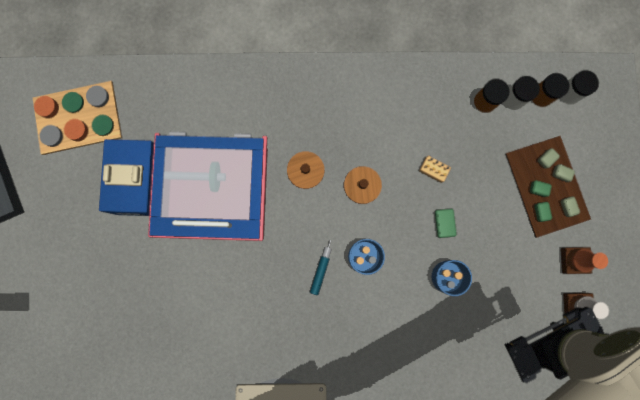

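View pics/side0.png

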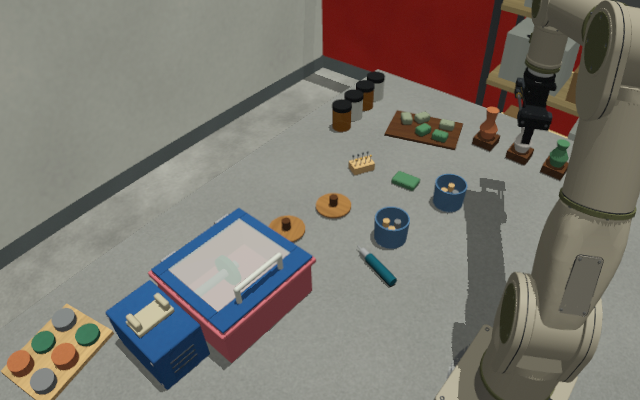

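Top view (up = +x, right = −y): cover candidates are at (306,170) and (363,184). The one farthest right is (363,184). Pot candidates are at (366,257) and (452,278), and I'll compute which is nearer the base. The hood bar is at (200,224), jade at (445,222), handpiece at (320,268) and burrs at (435,168).

```bash
cat > h.py <<'E'
import numpy as np,cv2,pickle
def ray(c,uv,h):
    K=np.array([[c['fx'],0,c['cx']],[0,c['fy'],c['cy']],[0,0,1]])
    n=cv2.undistortPoints(np.array(uv,float).reshape(-1,1,2),K,np.array(c['dist'])).reshape(-1,2)
    d=np.c_[n,np.ones(len(n))]@c['R']; o=-c['R'].T@c['t']
    return o+d*((h-o[2])/d[:,2])[:,None]
def blobs(c,lo,hi,amin=30):
    m=cv2.inRange(cv2.cvtColor(c['image'],cv2.COLOR_BGR2HSV),lo,hi)
    return [k for k in cv2.findContours(m,cv2.RETR_EXTERNAL,cv2.CHAIN_APPROX_NONE)[0] if cv2.contourArea(k)>amin]
def wristcam(c,s):
    from scipy.spatial.transform import Rotation as Ro
    T=np.eye(4);T[:3,:3]=Ro.from_euler('xyz',s['orientation'],degrees=True).as_matrix();T[:3,3]=s['eef_pos']
    W=np.linalg.inv(T@c['T_tool_cam']);c['R']=W[:3,:3];c['t']=W[:3,3];return c
E
python3 - <<'E'
from h import *
c=pickle.load(open('top.pkl','rb'))
np.set_printoptions(precision=1,suppress=True)
for n,lo,hi,h in(('brown',(5,80,60),(20,255,255),12),('blue',(100,100,50),(118,255,255),70),('green',(50,60,40),(85,255,255),20),('teal',(86,100,30),(99,255,255),20),('white',(0,0,190),(180,40,255),168),('pink',(165,60,80),(180,255,255),118)):
    for k in blobs(c,lo,hi,60):
        e=cv2.minAreaRect(k);P=ray(c,[e[0]],h)[0]
        print(n,np.array(e[0]),np.array(e[1]),e[2],P,np.hypot(*P[:2]), ray(c,cv2.boxPoints(e),h)[:,:2].round().tolist() if n in('white','pink','blue','teal') else '')
im=c['image'][130:310,140:480];cv2.imwrite('pics/crop.png',cv2.resize(im,None,fx=2.3,fy=2.3))
E
```

```text
brown [586.5 260. ] [26. 41.] 90.0 [ 420.7 -810.9   12. ] 913.5623460473294 
brown [362.5 184.5] [36.8 36.8] 45.0 [ 627.8 -219.4   12. ] 665.0483621112961 
brown [434.6 168.7] [27.1 18.1] 27.897274017333984 [ 668.4 -412.6   12. ] 785.4850002798815 
brown [305.5 169.5] [37. 37.] 90.0 [669.4 -69.2  12. ] 672.9570871913929 
brown [547.9 185.9] [90.6 57.3] 69.73429870605469 [ 619.5 -717.    12. ] 947.5568689171762 
brown [ 76.1 117.4] [58.  84.7] 77.79953002929688 [819.1 549.   12. ] 986.072255287977 
blue [451.7 276.6] [39.4 34.4] 26.56505012512207 [ 385.7 -432.2   70. ] 579.3091812614356 [[370.0, -368.0], [446.0, -409.0], [401.0, -497.0], [326.0, -455.0]]
blue [365.5 256. ] [34. 35.] 90.0 [ 439.7 -217.8   70. ] 490.70497161622427 [[483.0, -175.0], [481.0, -262.0], [397.0, -261.0], [398.0, -174.0]]
blue [125.5 176.4] [49.3 74.9] 4.085616588592529 [646.7 386.5  70. ] 753.4216117752425 [[557.0, 453.0], [749.0, 447.0], [738.0, 319.0], [547.0, 328.0]]
blue [206.  186.3] [109.8  99.9] 1.7623909711837769 [619. 181.  70.] 644.9281298954558 [[499.0, 321.0], [754.0, 320.0], [742.0, 39.0], [488.0
[... 497 characters left out ...]
01.9   20. ] 404.1323537672646 [[349.0, -77.0], [440.0, -107.0], [434.0, -127.0], [342.0, -97.0]]
white [601.  310.5] [15. 14.] 90.0 [ 305.6 -754.3  168. ] 813.8314532582976 [[323.0, -738.0], [322.0, -772.0], [288.0, -770.0], [289.0, -736.0]]
white [200.  223.1] [54.1  3.3] 1.7899105548858643 [519.4 172.7 168. ] 547.3188228388728 [[518.0, 236.0], [526.0, 235.0], [521.0, 110.0], [513.0, 110.0]]
white [209.5 183.3] [79.5 67.2] 1.8476102352142334 [612.  151.7 168. ] 630.5266524851087 [[538.0, 246.0], [696.0, 244.0], [687.0, 57.0], [530.0, 61.0]]
pink [207.4 186.5] [115.9 104.6] 1.818302869796753 [611.7 167.4 118. ] 634.1987919485257 [[491.0, 310.0], [748.0, 308.0], [735.0, 23.0], [479.0, 31.0]]
```

View pics/crop.png

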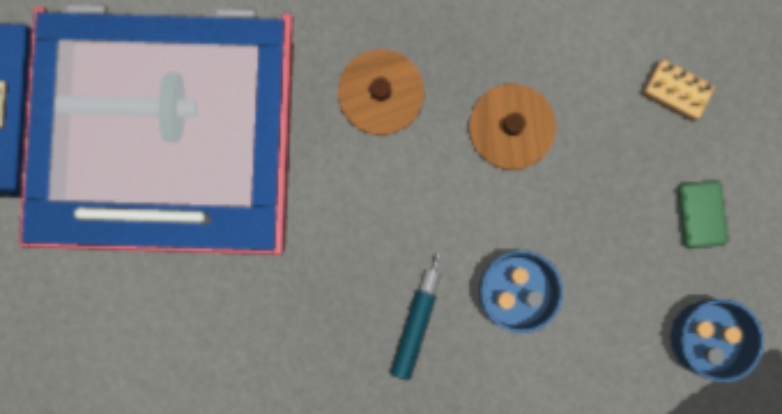

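The target pot is (365,256), at world (440,−218). It is 491 mm from the base, against 579 mm for the other. The target cover is (363,184), at world (628,−219), farthest right of the two. The crop confirms both choices. I'll go above the cover with yaw 87.7°, which also suits the bar.

```bash
cat >> h.py <<'E'
def go(x,y,z,yaw):
    from bench import arm
    from scipy.spatial.transform import Rotation as Ro
    s=arm.sense();R=Ro.from_euler('xyz',s['orientation'],degrees=True).as_matrix()
    print('shift',(R.T@(np.array([x,y,z])-s['eef_pos'])/1000).round(4),'turn',np.radians(s['orientation'][2]-yaw).round(3),'t',round(s['t'],2),'pos',s['eef_pos'].round(1),s['orientation'].round(2),'F',s['contact_force'].round(1),'grip',round(s['grip_width'],3),round(s['finger_force'],1))
E
python3 -c "
from h import *
go(628,-219,220,87.7)
from bench import arm
print(arm.camera('wrist')['T_tool_cam'].round(3))"
python3 -m pendant '[[0.01,-0.004,0,-0.04],[0.04,-0.014,0,-0.12],[0.08,-0.028,0,-0.22],[0.12,-0.042,0,-0.33],[0.16,-0.056,0,-0.44],[0.20,-0.07,0,-0.54],[0.24,-0.084,0,-0.64],[0.28,-0.098,0,-0.74],[0.32,-0.112,0,-0.84],[0.345,-0.12,0,-0.93],[0.36,-0.124,0,-1.03],[0.365,-0.125,0,-1.09]]' 100
```

```text
shift [ 0.4806 -0.1648  0.024 ] turn -1.103 t 0.1 pos [ 259.2 -568.4  243.8] [-179.93    0.     24.51] F [-0.6 -0.3  0.1] grip 0.994 0.0
[[-0.00000e+00 -9.55000e-01 -2.97000e-01  8.24760e+01]
 [ 1.00000e+00  0.00000e+00 -1.00000e-03  1.27500e+00]
 [ 1.00000e-03 -2.97000e-01  9.55000e-01 -1.39948e+02]
 [ 0.00000e+00  0.00000e+00  0.00000e+00  1.00000e+00]]
t: 1.35
eef_pos: [541.8, -299.0, 244.6]
orientation: [180.0, -0.1, 87.7]
contact_force: [-1.1, 0.0, -0.6]
grip_width: 0.999
finger_force: 0.0
```

```bash
python3 -c "
from h import *
go(628,-219,220,87.7)"
python3 -m pendant '[[0.01,0.01,0.002,0],[0.03,0.03,0.008,0],[0.05,0.05,0.015,0],[0.07,0.07,0.02,0],[0.081,0.083,0.024,0],[0.083,0.083,0.024,0],[0.083,0.083,0.024,0]]'
cat > wl.py <<'E'
import sys
from h import *
from bench import arm
s=arm.sense();c=wristcam(arm.camera('wrist'),s);pickle.dump(c,open('w.pkl','wb'))
cv2.imwrite(sys.argv[1],c['image']);np.set_printoptions(precision=1,suppress=True)
print(s['eef_pos'],s['orientation'])
for n,lo,hi,h in(('disc',(5,80,60),(20,255,255),12),('knob',(0,50,15),(20,255,100),42),('blue',(100,90,40),(118,255,255),70)):
    for k in blobs(c,lo,hi,300):
        (u,r)=cv2.minEnclosingCircle(k);P=ray(c,k.reshape(-1,2),h)[:,:2].astype(np.float32)
        e=cv2.fitEllipse(P);print(n,np.array(u),r,'world',np.array(e[0]),'dia',np.array(e[1]),'mec',cv2.minEnclosingCircle(P))
E
python3 wl.py pics/w1.png
```

```text
shift [0.0834 0.0828 0.0247] turn -0.001 t 1.35 pos [ 541.8 -299.   244.6] [ 1.7996e+02 -8.0000e-02  8.7650e+01] F [-1.1  0.  -0.6] grip 0.999 0.0
t: 2.05
eef_pos: [626.7, -224.9, 220.5]
orientation: [-180.0, 0.0, 87.0]
contact_force: [-0.5, -0.4, -0.1]
grip_width: 1.002
finger_force: 0.0
[ 626.7 -224.9  220.5] [-180.    0.   87.]
disc [437. 332.] 140.28909301757812 world [ 770.8 -453.1] dia [ 78.1 408.6] mec ((793.8409423828125, -469.31298828125), 212.30201721191406)
disc [469.5 288. ] 25.144681930541992 world [ 835.7 -393.4] dia [35.2 81.5] mec ((835.774169921875, -393.01116943359375), 43.50579833984375)
disc [167.5 288. ] 25.144681930541992 world [ 403.1 -370.3] dia [34.9 82.3] mec ((402.75262451171875, -370.13818359375), 43.50143814086914)
disc [318.7 176. ] 39.5320930480957 world [ 628.1 -219.4] dia [98.2 98.6] mec ((627.8413696289062, -219.4799346923828), 49.97480392456055)
disc [350.5  41. ] 49.9002685546875 world [669.5 -71.3] dia [ 93.2 100.6] mec ((669.7255249023438, -69.0757827758789), 50.119842529296875)
knob [352.5 382. ] 40.51244354248047 world [ 663.  -528.4] dia [ 42.1 104.2] mec ((662.0151977539062, -526.2083740234375), 60.127220153808594)
knob [437.  332.5] 141.3197784423828 world [ 755.9 -453.2] dia [ 63.8 397.3] mec ((780.0272216796875, -443.01531982421875), 195.6837615966797)
knob [470.5 288. ] 25.831281661987305 world [ 818.4 -372.3] dia [33.5 78.1] mec ((817.802001953125, -372.2846984863281), 40.81371307373047)
knob [167. 288.] 25.96160888671875 world [ 422.4 -351.2] dia [33.3 78.5] mec ((421.8082580566406, -350.7110595703125), 41.0069580078125)
knob [318.9 179.6] 10.813035011291504 world [ 628.3 -215.5] dia [21.3 24.7] mec ((628.5636596679688, -215.5398406982422), 12.708094596862793)
blue [145.8 195.7] 44.11702346801758 world [ 441.  -219.9] dia [86.8 89.1] mec ((440.9142150878906, -219.8069610595703), 45.07851791381836)
```

View pics/w1.png

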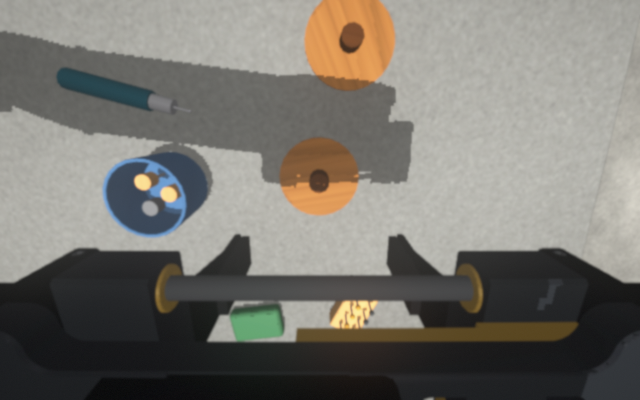

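The wrist view shows the target cover at pixel (319,176), world (628.1,−219.4), matching the top view. The pot is at (146,196), near (441,−219), and the jade and burrs are clear of the gripper. Next I'll descend onto the knob.

```bash
python3 -c "
from h import *
go(628.1,-219.4,37,87.7)"
python3 -m pendant '[[0.005,0.001,0.01,0],[0.005,0.001,0.03,0],[0.005,0.001,0.06,0],[0.005,0.001,0.09,0],[0.005,0.001,0.11,0],[0.005,0.001,0.125,0],[0.005,0.001,0.13,0],[0.005,0.001,0.13,0]]' 70
python3 -c "
from h import *
go(628.1,-219.4,37,87.7)"
```

```text
shift [0.0067 0.0014 0.1838] turn -0.014 t 2.1 pos [ 626.3 -225.9  220.8] [-1.80e+02  5.00e-02  8.69e+01] F [ 0.  -0.7 -0.2] grip 0.997 0.0
t: 2.9
eef_pos: [627.8, -220.4, 90.3]
orientation: [-180.0, -0.0, 86.9]
contact_force: [-0.2, 0.6, 1.6]
grip_width: 0.704
finger_force: 0.0
shift [0.001  0.0002 0.0533] turn -0.013 t 2.9 pos [ 627.8 -220.4   90.3] [-179.98   -0.     86.93] F [-0.2  0.6  1.6] grip 0.704 0.0
```

```bash
python3 -m pendant '[[0.001,0,0.015,0],[0.001,0,0.03,0],[0.001,0,0.045,0],[0.001,0,0.052,0],[0.001,0,0.053,0],[0.001,0,0.053,0]]' 70
python3 -m pendant '[[0,0,0,0],[0,0,0,0],[0,0,0,0],[0,0,0,0],[0,0,0,0],[0,0,0,0],[0,0,0,0],[0,0,0,0]]' 5
python3 -m pendant '[[0,0,-0.005,0],[0,0,-0.02,0],[0,0,-0.05,0],[0,0,-0.09,0],[0,0,-0.13,0],[0,0,-0.15,0],[0,0,-0.16,0],[0,0,-0.16,0]]'
python3 wl.py pics/w2.png;  python3 -c "
from h import *
go(440.3,-219,200,87.7)"
```

```text
t: 3.5
eef_pos: [628.2, -219.1, 37.5]
orientation: [-180.0, -0.0, 87.0]
contact_force: [-0.5, 0.4, 0.2]
grip_width: 0.696
finger_force: 0.0
t: 4.3
eef_pos: [628.2, -219.1, 37.6]
orientation: [180.0, 0.0, 87.0]
contact_force: [-1.0, 0.0, 1.3]
grip_width: 0.268
finger_force: 30.0
t: 5.1
eef_pos: [628.7, -219.2, 199.3]
orientation: [179.9, 0.0, 87.0]
contact_force: [-0.4, -0.4, -0.6]
grip_width: 0.266
finger_force: 30.0
[ 628.7 -219.2  199.3] [179.9   0.   87. ]
disc [329. 340.] 151.00341796875 world [ 626.2 -424. ] dia [ 73.3 397.2] mec ((633.7076416015625, -448.97076416015625), 217.6040496826172)
disc [370. 288.] 25.079971313476562 world [ 690.9 -366.2] dia [15.2 78. ] mec ((691.7342529296875, -365.168212890625), 39.25844192504883)
disc [267.5 288. ] 25.124788284301758 world [ 554.4 -358.5] dia [15.7 78.2] mec ((554.0757446289062, -357.5810546875), 39.27537536621094)
disc [318.2 268.9] 20.85816192626953 world [ 624.3 -324.2] dia [37.5 57. ] mec ((623.5526733398438, -330.212890625), 27.705322265625)
disc [132.5 189. ] 12.855060577392578 world [ 406.2 -213.2] dia [19.8 32.9] mec ((407.5
[... 203 characters left out ...]
42.] 52.805938720703125 world [669.6 -71.8] dia [ 91.9 101.1] mec ((669.691650390625, -69.23020935058594), 50.13803482055664)
knob [328.5 340.5] 151.5009307861328 world [ 638.  -358.9] dia [153.5 398.2] mec ((633.0358276367188, -420.4294128417969), 198.30911254882812)
blue [147.1 332.4] 25.01996421813965 world [ 425.2 -366.2] dia [36.9 62.8] mec ((419.5082092285156, -364.3761901855469), 32.727264404296875)
blue [131.4 208.2] 47.060462951660156 world [ 440.8 -219.8] dia [86.8 88.7] mec ((440.71856689453125, -219.87051391601562), 44.83287048339844)
shift [-0.0099 -0.1875 -0.0025] turn -0.013 t 5.15 pos [ 628.1 -219.1  197.5] [1.7999e+02 1.0000e-02 8.6960e+01] F [-0.6  0.8 -0.9] grip 0.269 30.0
```

View pics/w2.png

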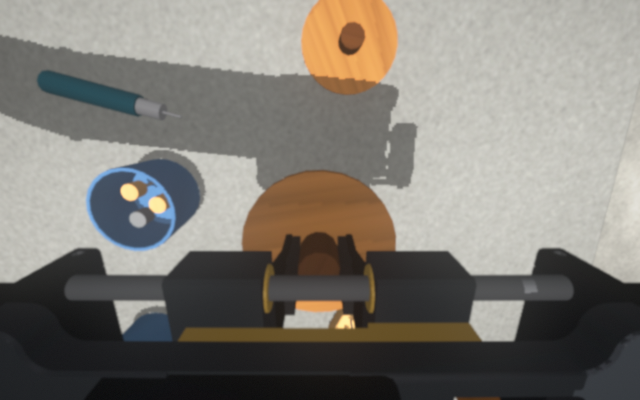

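The cover is gripped centrally and hangs level, with its disc centred at column 319. I'll check the pot centre with depth data from all three cameras.

```bash
python3 - <<'E'
from h import *
for n in('top','side','w'):
    c=pickle.load(open(n+'.pkl','rb'));v,u=np.nonzero(c['z_map']>0);z=c['z_map'][v,u]
    K=np.array([[c['fx'],0,c['cx']],[0,c['fy'],c['cy']],[0,0,1]])
    q=cv2.undistortPoints(np.c_[u,v].astype(float).reshape(-1,1,2),K,np.array(c['dist'])).reshape(-1,2)
    X=(np.c_[q,np.ones(len(q))]*z[:,None]-c['t'])@c['R']
    m=(np.hypot(X[:,0]-440,X[:,1]+219)<60)&(X[:,2]>64)&(X[:,2]<80)
    P=X[m][:,:2].astype(np.float32);print(n,len(P),cv2.minEnclosingCircle(P),cv2.fitEllipse(P)[:2],np.median(X[m][:,2]))
E
python3 -m pendant '[[-0.001,-0.01,0,0],[-0.002,-0.03,0,0],[-0.003,-0.055,0,0],[-0.004,-0.08,0,0],[-0.006,-0.11,0,0],[-0.008,-0.135,0,0],[-0.009,-0.16,0,0],[-0.01,-0.178,0,0],[-0.01,-0.1865,0,0],[-0.01,-0.1875,0,0],[-0.01,-0.1875,0,0],[-0.01,-0.1875,0,0]]'
python3 -c "
from h import *
go(440.3,-219,101,87.7)"
```

```text
top 191 ((439.3460693359375, -220.62237548828125), 44.82132339477539) ((439.16851806640625, -220.43177795410156), (85.28958892822266, 85.64952850341797)) 70.03396561189402
side 213 ((441.14447021484375, -220.26654052734375), 48.341766357421875) ((439.226318359375, -218.74746704101562), (83.8209457397461, 86.70455169677734)) 68.69592742271722
w 1524 ((438.7928771972656, -220.71832275390625), 45.96718978881836) ((440.1294860839844, -220.47805786132812), (84.72569274902344, 86.07901000976562)) 68.96446889650953
t: 6.35
eef_pos: [441.0, -218.9, 197.3]
orientation: [180.0, -0.0, 87.0]
contact_force: [-0.3, 0.5, -1.4]
grip_width: 0.267
finger_force: 30.0
shift [-0.0002 -0.0007  0.0963] turn -0.012 t 6.35 pos [ 441.  -218.9  197.3] [ 1.7999e+02 -2.0000e-02  8.7000e+01] F [-0.3  0.5 -1.4] grip 0.267 30.0
```

```bash
python3 -m pendant '[[-0.001,-0.001,0.01,0],[-0.001,-0.001,0.03,0],[-0.001,-0.001,0.055,0],[-0.001,-0.001,0.075,0],[-0.001,-0.001,0.084,0],[-0.001,-0.001,0.088,0],[-0.001,-0.001,0.092,0],[-0.001,-0.001,0.095,0],[-0.001,-0.001,0.096,0],[-0.001,-0.001,0.0965,0],[-0.001,-0.001,0.0965,0]]'
python3 -c "
from h import *
go(440.3,-219,101,87.7)"
```

```text
t: 7.45
eef_pos: [439.6, -220.3, 101.6]
orientation: [180.0, 0.0, 87.0]
contact_force: [-0.6, 0.3, 2.6]
grip_width: 0.27
finger_force: 30.0
shift [0.0013 0.0006 0.0006] turn -0.013 t 7.45 pos [ 439.6 -220.3  101.6] [1.7996e+02 3.0000e-02 8.6960e+01] F [-0.6  0.3  2.6] grip 0.27 30.0
```

```bash
python3 -m pendant '[[0,0,0.0005,0],[0,0,0.0005,0],[0,0,0.0005,0]]'
python3 -m pendant '[[0,0,0,0],[0,0,0,0],[0,0,0,0],[0,0,0,0],[0,0,0,0],[0,0,0,0]]' 55
python3 -m pendant '[[0,0,-0.003,0],[0,0,-0.01,0],[0,0,-0.025,0],[0,0,-0.045,0],[0,0,-0.07,0],[0,0,-0.1,0],[0,0,-0.12,0],[0,0,-0.13,0],[0,0,-0.13,0]]'
sed -i "s/),12),('knob'/),76),('knob'/;s/255,100),42)/255,100),106)/" h.py wl.py
python3 wl.py pics/w3.png;  python3 - <<'E'
from h import *
from bench import arm
for n in('side','w'):
    c=arm.camera(n) if n=='side' else pickle.load(open('w.pkl','rb'))
    if n=='side': cv2.imwrite('pics/side1.png',cv2.resize(c['image'][170:300,230:500],None,fx=2.5,fy=2.5))
    v,u=np.nonzero(c['z_map']>0);z=c['z_map'][v,u]
    K=np.array([[c['fx'],0,c['cx']],[0,c['fy'],c['cy']],[0,0,1]])
    q=cv2.undistortPoints(np.c_[u,v].astype(float).reshape(-1,1,2),K,np.array(c['dist'])).reshape(-1,2)
    X=(np.c_[q,np.ones(len(q))]*z[:,None]-c['t'])@c['R']
    r=np.hypot(X[:,0]-440,X[:,1]+220);m=(r<43)&(r>18)&(X[:,2]>68)&(X[:,2]<84)
    A=np.c_[X[m][:,:2]-[440,-220],np.ones(m.sum())];print(n,m.sum(),'plane',np.linalg.lstsq(A,X[m][:,2],rcond=None)[0])
E
```

```text
t: 7.75
eef_pos: [439.7, -220.3, 101.6]
orientation: [180.0, 0.0, 87.0]
contact_force: [-3.5, 1.3, 9.9]
grip_width: 0.262
finger_force: 30.0
t: 8.35
eef_pos: [439.3, -220.1, 100.5]
orientation: [-180.0, 0.0, 87.0]
contact_force: [0.3, 0.4, 0.1]
grip_width: 0.545
finger_force: 0.0
t: 9.25
eef_pos: [439.9, -220.3, 231.8]
orientation: [179.9, 0.1, 87.0]
contact_force: [0.9, -0.1, -0.4]
grip_width: 0.551
finger_force: 0.0
[ 439.9 -220.3  231.8] [179.9   0.1  87. ]
disc [374.  339.5] 151.0009307861328 world [ 525.2 -412.5] dia [ 27.3 484.8] mec ((503.6044921875, -422.8760986328125), 197.0327911376953)
disc [408.5 288. ] 24.4183292388916 world [ 543.7 -348. ] dia [19.3 68.3] mec ((544.1597290039062, -347.1253662109375), 34.9851188659668)
disc [228.5 288. ] 24.4183292388916 world [ 325.8 -336.1] dia [19.4 67.9] mec ((325.4692077636719, -335.1050720214844), 34.88573455810547)
disc [317.8 190.9] 45.744136810302734 world [ 440.5 -220.7] dia [97.7 99.2] mec ((440.5690612792969, -220.62832641601562), 50.078678131103516)
disc [511.  38.] 51.6624641418457 world [628.7 -83.6] dia [76.  84.8] mec ((
[... 319 characters left out ...]
6), 32.69654846191406)
knob [228. 288.] 25.318077087402344 world [ 337.7 -316.7] dia [19.  63.7] mec ((337.0263671875, -315.2691955566406), 32.479087829589844)
knob [318.  196.8] 13.381174087524414 world [ 440.7 -216.3] dia [21.8 26.9] mec ((440.7859802246094, -216.4507598876953), 13.617546081542969)
knob [515.5  36. ] 15.305328369140625 world [614.4 -86. ] dia [17.7 22.1] mec ((615.10400390625, -86.3132095336914), 11.55241870880127)
blue [286.7 319.5] 28.27193832397461 world [ 394.7 -382.6] dia [39.2 75.9] mec ((390.784912109375, -386.0459899902344), 37.4200325012207)
side 437 plane [-1.44427981e-02  8.41763723e-03  7.60305486e+01]
w 3846 plane [7.78312164e-04 1.14201266e-03 7.58499959e+01]
```

View pics/side1.png

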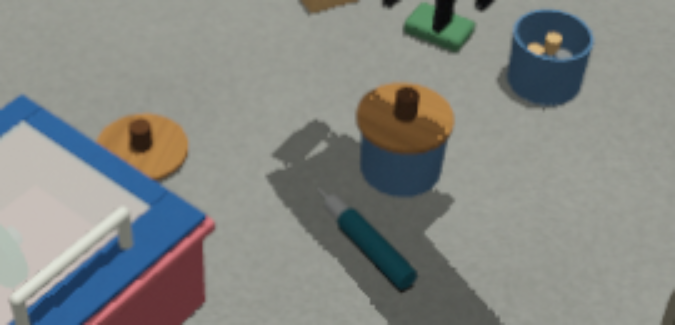

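The crop shows the cover seated on the pot at (405,115). Its top plane is level at 76 mm, as expected, and the hood is still shut. Now the bar.

```bash
python3 -c "
from h import *
go(519.5,172.5,235,87.7)"
python3 -m pendant '[[0.01,0.002,0,0],[0.03,0.006,0,0],[0.065,0.01,0,0],[0.1,0.015,0,0],[0.14,0.02,0,0],[0.18,0.027,0,0],[0.22,0.034,0,0],[0.26,0.04,0,-0.01],[0.3,0.045,0,-0.01],[0.33,0.05,0,-0.01],[0.35,0.055,0,-0.01],[0.355,0.056,0,-0.01]]' 80
python3 - <<'E'
from h import *
go(519.5,172.5,235,87.7)
from bench import arm
s=arm.sense();c=wristcam(arm.camera('wrist'),s);cv2.imwrite('pics/w4.png',c['image'])
for k in blobs(c,(0,0,150),(180,60,255),60):
    e=cv2.minAreaRect(k)
    if max(e[1])>3.5*min(e[1]): print(e,ray(c,[e[0]],168),ray(c,cv2.boxPoints(e),168)[:,:2].round(1).tolist())
E
```

```text
shift [ 0.3962  0.0596 -0.0052] turn -0.013 t 9.35 pos [ 439.  -220.   229.8] [-1.7995e+02 -2.0000e-02  8.6960e+01] F [ 0.3  1.  -0.3] grip 0.549 0.0
t: 10.55
eef_pos: [513.3, 134.8, 229.6]
orientation: [-179.9, -0.1, 87.8]
contact_force: [0.4, -1.1, -0.2]
grip_width: 0.802
finger_force: 0.0
shift [ 0.0379  0.0048 -0.0053] turn 0.001 t 10.55 pos [513.3 134.8 229.6] [-1.799e+02 -8.000e-02  8.778e+01] F [ 0.4 -1.1 -0.2] grip 0.802 0.0
((323.5, 313.9999694824219), (23.999996185302734, 150.99996948242188), 90.0) [[515.16168044  53.55264479 168.        ]] [[452.1, 67.9], [579.0, 63.1], [580.1, 38.5], [449.3, 43.5]]
((324.5, 170.5), (179.0, 17.0), 90.0) [[520.03608261 177.22006714 168.        ]] [[516.4, 237.3], [527.6, 236.8], [524.5, 104.8], [510.9, 105.3]]
```

View pics/w4.png

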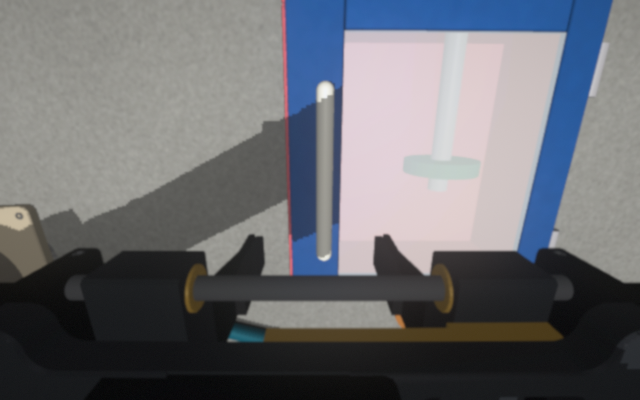

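The bar is between the fingers at column 324, about (520,173). I'll descend and pinch it.

```bash
python3 -m pendant '[[0.01,0.002,0,0],[0.025,0.004,0,0],[0.036,0.005,0,0],[0.038,0.0055,0.01,0],[0.038,0.0055,0.025,0],[0.038,0.0055,0.04,0],[0.038,0.0055,0.052,0],[0.038,0.0055,0.057,0],[0.038,0.0055,0.0585,0],[0.038,0.0055,0.0585,0]]'
python3 -m pendant '[[0,0,0,0],[0,0,0,0],[0,0,0,0],[0,0,0,0],[0,0,0,0],[0,0,0,0],[0,0,0,0],[0,0,0,0],[0,0,0,0]]' 0
python3 - <<'E'
from h import *
go(520,172.5,171,87.7)
r=lambda a:(-215*np.cos(a)+48*np.sin(a),215*np.sin(a)+48*np.cos(a))
x0,z0=r(0)
for a in np.radians([3,7,12,17,22,27,32,37,42,46,49,50]): x,z=r(a);print(np.degrees(a).round(),'fwd %.4f up %.4f'%((x-x0)/1e3,(z-z0)/1e3))
E
```

```text
t: 11.6
eef_pos: [521.3, 169.1, 172.1]
orientation: [180.0, -0.0, 87.5]
contact_force: [0.2, 0.6, -0.6]
grip_width: 0.798
finger_force: 0.0
t: 12.5
eef_pos: [518.7, 169.3, 171.8]
orientation: [-179.7, 0.1, 87.6]
contact_force: [-14.3, -2.5, 9.1]
grip_width: 0.123
finger_force: 30.0
shift [0.0032 0.0012 0.0008] turn -0.002 t 12.5 pos [518.7 169.3 171.8] [-1.797e+02  1.000e-01  8.759e+01] F [-14.3  -2.5   9.1] grip 0.123 30.0
3.0 fwd 0.0028 up 0.0112
7.0 fwd 0.0075 up 0.0258
12.0 fwd 0.0147 up 0.0437
17.0 fwd 0.0234 up 0.0608
22.0 fwd 0.0336 up 0.0770
27.0 fwd 0.0452 up 0.0924
32.0 fwd 0.0581 up 0.1066
37.0 fwd 0.0722 up 0.1197
42.0 fwd 0.0873 up 0.1315
46.0 fwd 0.1002 up 0.1400
49.0 fwd 0.1102 up 0.1458
50.0 fwd 0.1136 up 0.1476
```

Pinched: bar width reads 12% and the 14 N side load means the bar is about 2.5 mm nearer than commanded. I'll subtract that and raise the hood along its arc.

```bash
python3 -m pendant '[[0,-0.0015,-0.001,0],[0,-0.0025,-0.002,0],[0,-0.002,-0.0055,0],[0,0.0003,-0.0112,0],[0,0.0025,-0.018,0],[0,0.005,-0.0258,0],[0,0.0084,-0.035,0],[0,0.0122,-0.0437,0],[0,0.0165,-0.052,0],[0,0.0209,-0.0608,0],[0,0.023,-0.064,0],[0,0.023,-0.064,0]]'
python3 -c "
from h import *
go(632.3,172.5,319,87.7)"
```

```text
t: 13.7
eef_pos: [543.6, 168.2, 237.1]
orientation: [-179.9, 0.0, 87.6]
contact_force: [-9.0, -0.6, 1.6]
grip_width: 0.123
finger_force: 30.0
shift [ 0.008   0.0883 -0.0821] turn -0.003 t 13.7 pos [543.6 168.2 237.1] [-1.799e+02  4.000e-02  8.755e+01] F [-9.  -0.6  1.6] grip 0.123 30.0
```

```bash
python3 -m pendant '[[0,0.003,-0.006,0],[0,0.009,-0.0127,0],[0,0.0145,-0.0205,0],[0,0.0205,-0.028,0],[0,0.027,-0.0355,0],[0,0.0335,-0.0425,0],[0,0.0405,-0.049,0],[0,0.0475,-0.0555,0],[0,0.055,-0.0615,0],[0,0.0625,-0.067,0],[0,0.07,-0.0725,0],[0,0.075,-0.0755,0]]'
python3 -m pendant '[[0,0.004,-0.003,0],[0,0.0085,-0.005,0],[0,0.012,-0.007,0],[0,0.0135,-0.0075,0],[0,0.0135,-0.0075,0],[0,0.0135,-0.0075,0],[0,0.0135,-0.0075,0],[0,0.0135,-0.0075,0],[0,0.0135,-0.0075,0],[0,0.0135,-0.0075,0]]'
python3 - <<'E'
from h import *
go(632.3,169,319.4,87.7)
from bench import arm
s=arm.sense();p=s['eef_pos']
ex,ez=p[0]-518.7,p[2]-171.8
print('angle est',np.degrees(np.arctan2(48+ez,215-ex)-np.arctan2(48,215)),np.hypot(48+ez,215-ex))
c=arm.camera('side');cv2.imwrite('pics/side2.png',c['image']);pickle.dump(c,open('side2.pkl','wb'))
E
```

```text
t: 14.9
eef_pos: [619.3, 165.2, 314.5]
orientation: [179.9, -0.0, 87.5]
contact_force: [-10.3, -2.2, 11.3]
grip_width: 0.127
finger_force: 30.0
t: 15.9
eef_pos: [632.7, 164.6, 321.8]
orientation: [179.9, -0.0, 87.5]
contact_force: [-7.5, -1.0, 10.0]
grip_width: 0.126
finger_force: 30.0
shift [ 0.0044 -0.0006  0.0024] turn -0.003 t 15.9 pos [632.7 164.6 321.8] [ 1.7988e+02 -3.0000e-02  8.7530e+01] F [-7.5 -1.  10. ] grip 0.126 30.0
angle est 50.40074409154563 222.27814548284033
```

View pics/side2.png

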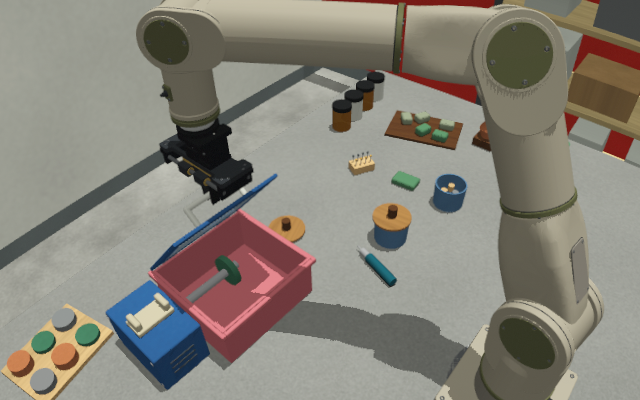

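The hood stands open at (225,220) with the bar in the gripper, and the geometry puts it at 50.4°. The cover is still on the pot at (391,222). I'll hold briefly, confirm it is still, and hand in.

```bash
python3 -m pendant '[[0,0,0,0],[0,0,0,0],[0,0,0,0],[0,0,0,0],[0,0,0,0],[0,0,0,0],[0,0,0,0],[0,0,0,0]]'
python3 -c "
from bench import arm
print(arm.sense()['joint_vel'].round(2),arm.sign_off())"
```

```text
t: 16.75
eef_pos: [632.7, 164.5, 321.8]
orientation: [179.9, -0.0, 87.5]
contact_force: [-7.6, -1.7, 10.2]
grip_width: 0.126
finger_force: 30.0
the job is handed in; nothing more can be done
[-0.06 -0.03 -0.01  0.02  0.06  0.07 -0.05] None
```

I handed the job in at 16.75 s: the cover is seated level on the blue pot and released, and the arm is holding the hood still at an estimated 50° open; no verdict was returned at hand-in.

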